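# Shield the nitrogen blow-down unit and set its needle valve

## Robot

A 6-joint arm with a two-finger parallel gripper is mounted at the origin on the work surface. World frame = base frame: x ahead of the robot, y to its left, z up, the work surface at z = 0. Lengths are in mm, angles in degrees, forces in N, time in s.
With the tool pointing down it reaches from about 300 to 850 mm from the base axis. Payload 4.2 kg.
Tool frame: the origin (TCP) lies midway between the tips of the shut fingers; the grasp point (between the pads) lies env.hold_point_z behind it (env.hold_point_z is the distance from the TCP to the grasp point, in mm); z points along the fingers, y is the line along which they close (so a half turn about z gives the same grasp; the last joint's range is limited). The gripper opens to 91 mm and grips with 3 to 60 N. Pads are 32 mm wide; open, the fingers measure 118 mm over their backs; the gripper's body (76 mm by 178 mm) begins 60 mm behind the grasp point.
Start: joints at [-65.546, 18.312, 89.639, -0, 72.044, -1.146], TCP at [248.454, -518.573, 176.376] pointing down, gripper open.
Joint ranges: [-177.97, 177.97], [-48.28, 115.42], [12.27, 149.76], [-77.06, 257.06], [2.81, 150.46], [-146.56, 146.56]. Speed limits (degrees/s): [147.25, 147.25, 180, 180, 180, 180].

## Interface

Orientations are given as [roll, pitch, yaw] about the fixed x, y, z axes, in that order (R = Rz(yaw) Ry(pitch) Rx(roll)).
In Python, from workcell import env, viewer, spotter gives the robot as it stands.
- The arm moves only by the tool apply_moves, never from a script. Its arguments are lists of equal length, an entry for each row: "delta_pos": the shift along the world's x, y, z normalised to -1 to 1, where 1 is 120 mm, a list of three; "rot": the turn, a rotation vector about the world's x, y, z normalised to -1 to 1, where 1 is 1.5 rad, a list of three; "hand": the opening, from 0 (shut) to 1 (fully open). A call has 1 to 10 rows; each row is the pose to reach, as a shift and turn from the pose commanded when the call began; what a row does not reach only later rows make up. A row lasts 1/12 s, in which the tool goes at most 41.7 mm and 7.16 degrees, less where a joint would pass 70% of its speed; a pose out of reach is approached as far as the arm can. A call with a number of a shift or a turn outside -1 to 1 is refused whole. A call with a gripper value outside its range is refused whole. The fingers move at their own pace and stop on an object; "newtons" is the grip in N (left out, the last holds). Time passes only in rows, so rows that repeat a pose let the fingers close. It gives the time, the measured TCP pose, the force, the opening and the grip force at its end, in the units of the state.
- env.state(): the state, without advancing time (a new reading comes with each control period).
- viewer.grab_frame(name): name is "side" or "top"; returns a dict with "pixels" (480x640x3 uint8, red, green, blue), "camera_matrix" (3x3 intrinsics, pixels), "R" (3x3) and "t" (3): a world point X has camera coordinates R X + t. Camera axes: x right, y down, z forward; pixel columns grow to the right and rows downward; lengths in mm; the calibration is good to about 2 mm. A picture is of the moment at which its call begins. There is no depth.
- env.job_done(): hands the job in; it is judged then, once.
Trained networks look in a picture, given as the dict that the camera call returned (one of the last four; its "shot" number tells which), for a name from the list of things; names that differ only in an ending like _2 or _b are one class to them, and where a whole thing is asked for, a point or a joint stands for the part that bears it (a point fixed in the world has none). Each returns a list of dicts, best first, with "score" (0 to 1); they miss things now and then, are a little off and sometimes report something else, mostly with a low value. They report only what shows in the picture. A call takes as long as a camera call. They do not tell look-alikes from the thing itself.
- spotter.trace(picture, query): "mask" (480x640 bool, what is visible of it) and "box" ([centre column, centre row, width, height] in pixels, round what is visible of it).
- spotter.landmark_of(picture, query): "position" ([column, row] in pixels: a listed point, or the origin of a listed thing).
The state is a dict: "time_s": time; "qpos": joint angles; "qvel": joint speeds; "effort": joint torques, N m; "ee_pos": TCP position; "ee_rot": TCP orientation; "force": force on the tool from outside, world axes, zero at the start; "torque": the same for the moment, N m; "gripper_width": finger opening in mm; "gripper_force": force on a finger pad.
Only numpy, scipy, OpenCV 4.12 (cv2) and the standard library are available. Lean on these libraries where they do the work, as an engineer would, in place of code of your own. Each camera call takes 0.05 s, during which the arm holds its last target. There are 200 camera calls.

## Task

Hang the amber splash shield over the front rail of the nitrogen blow-down unit, lowering it on with its big panel on your side of the rail, and let go of it. Then turn the blue wing screw of the needle valve clockwise until it seats, and back it off a quarter turn to set the gas flow. Finish with the blue wing screw still gripped and held at that setting, ready to shut it; leave the white valve shut and do not disturb the vials or anything else on the bench.

Things in the scene. Friction and masses are not known exactly. Their poses are not given: they have to be found in the camera images.
- rig: Nitrogen blow-down unit, fixed: white heater box 150 x 250 mm, 76 mm high; on it an aluminium block with glass vials; two side posts; above the vials a level manifold bar, top 190 mm above the bench, with two wing-screw valves; a rail in front. Origin on the bench under the middle of the box; x away from the robot, y along rail and manifold, z up.
- rail_mid (a point): Middle of the unit's front rail, on its axis: a level round steel bar, 12 mm diameter, axis 172 mm above the bench, 100 mm in front of the manifold, 240 mm free between its two bracket rods (same height, running back to the side posts). x points from the rail to the vials and valves, y along the rail, z up. The valves stand at x = +100 mm, y = +60 and -60 mm; which is blue varies.
- shield: Amber splash shield, about 150 g: a folded sheet 4 mm thick, 160 mm wide (y). Upright panel 110 mm high, bent over at the top into an upside-down U open below, a short flange on its +x side. z up the panel, panel on the -x side. Origin: middle of the panel's lower edge. Starts upright (lean up to 0.1 rad) in a slot of the plate rack, lower 40 mm between fins: lift straight up 45 mm or more.
- shield_grip (a point): Centre of the black grip tab on top of the shield's fold, the place to hold it: an upright tab 8 mm thick (x), 50 mm wide (y), 34 mm high; under it is the outside top of the fold. Axes as shield.
- shield_fold (a point): Point inside the shield's fold where the rail's axis lies when hung: 27 mm straight below shield_grip, 6 mm below the fold's inside top, mid-way between panel and flange (18 mm gap, so 3 mm play each side of the rail). The flange with its outward-flared edge ends 29 mm below this point. Axes as shield.
- shield_panel (a point): Centre of the shield's big amber panel (4 x 160 x 110 mm), 11 mm to the -x side of shield_fold and 45 mm below it; the panel reaches 100 mm below shield_fold. Axes as shield.
- blue_grip (a point): Centre of the blue wing screw of the valve to be set: an upright wing 40 mm long (x), 10 mm thick (y), 28 mm high, turning about the vertical through this point; wing 208 to 236 mm above the bench, a round collar of 18 mm and a brass body of 22 mm diameter below it, on the manifold. Axes turn with the screw. It does not rise or sink.
- blue_knob (a joint): Turn of the blue wing screw, rad: 0 = seated (shut, hard stop), growing as it is opened, counter-clockwise seen from above. Starts somewhere between 1.7 and 3.0. A light packing friction (about 0.04 N m) holds it where it is left.
- white_knob (a joint): Turn of the white wing screw of the other valve, same shape and size, 120 mm from the blue one; starts shut at 0 and must stay shut.
- white_grip (a point): Centre of the white wing screw (as blue_grip).
- rack: White slotted plate rack, base 96 x 170 mm, fins up to 52 mm above the bench; fixed; origin on the bench under its centre. The shield stands in its front slot (24 mm to -x), a glass plate in the rear slot (24 mm to +x).
- glass_plate: Green-edged glass plate 5 x 130 x 85 mm standing in the rack's rear slot; top 97 mm above the bench; leave it.
- vial_a: Glass vial, 19 mm across, 50 mm tall, standing loose in the unit's aluminium block; top 131 mm above the bench; origin at its foot.
- vial_b: Second such vial.
- vial_c: Third such vial.
- amber_bottle: Amber reagent bottle, 60 mm across, 125 mm tall; origin at its foot.
- blue_cap_bottle: Clear bottle with blue cap, 60 mm across, 115 mm tall; origin at its foot.
- beaker: Glass beaker, 64 mm across, 75 mm tall; origin at its foot.
- flask: Green conical flask, 72 mm across, 104 mm tall; origin at its foot.
- spatula: Slim steel laboratory spatula, 175 mm long, 6 mm high, lying on the bench in front of the unit; origin at its middle.
Mind the look-alikes: they are no part of the job. There is more than one size of the shield; the job needs the middle-sized.

How it is judged (in metres and radians):
On the way, in this order (a step that is already met when the one before it is completed fails the run):
1. the shield hangs on the unit's front rail, panel on the robot's side, let go and at rest (x of shield_fold in the frame of rail_mid between -0.012 and 0.012 m and y of shield_fold in the frame of rail_mid between -0.05 and 0.05 m and z of shield_fold in the frame of rail_mid between -0.008 and 0.008 m and x of shield_panel in the frame of rail_mid below 0 m and angle between shield_panel's own z axis and vertical below 0.3 rad and contact force between shield and rig above 0.3 N and contact force between shield and the arm below 0.2 N and contact force between shield and the fingers below 0.2 N and linear speed of shield below 0.05 m/s), for 0.3 s.
2. the blue wing screw is turned clockwise until it seats (value of joint blue_knob below 0.06 rad), for 0.1 s.
At the end, for the whole second after the job is handed in: Blue screw 90 degrees (within 16) open from its seat, still, gripped (over 2 N); shield let go, hanging on the front rail between the brackets, panel on the robot's side, fold within 12 mm of the rail (8 mm in height, 50 mm along it), tilt under 0.3 rad; white valve shut (all of step 1 and value of joint blue_knob between 1.2908 and 1.8508 rad and velocity of joint blue_knob between -0.1 and 0.1 rad/s and contact force between the fingers and blue_knob above 2 N and value of joint white_knob below 0.15 rad); the arm keeps its last pose, push and grip.
It fails at once if the shield is dropped (faster than 0.9 m/s out of the grip) (linear speed of shield above 0.9 m/s and contact force between shield and the fingers below 0.1 N).
It fails at once if the white valve is opened (value of joint white_knob above 0.15 rad).
It fails at once if a vial is knocked out of its place (distance of any of vial_a, vial_b, vial_c from where it was at the start of the episode above 0.015 m).
It fails at once if a bystander is knocked over or pushed by more than 30 mm (distance of any of glass_plate, amber_bottle, blue_cap_bottle, beaker, flask, spatula from where it was at the start of the episode above 0.03 m or angle between any of vial_a, vial_b, vial_c, glass_plate, amber_bottle, blue_cap_bottle, beaker, flask's own z axis and vertical above 0.5 rad).
It also fails if it takes over 72 s, if anything falls off the work surface, if the arm or the gripper's body presses on something with over 40 N, if the wrist force passes 120 N, or if a joint passes its speed limit or range.

## Working session

There is one attempt and no reset: what is moved stays moved. The work goes in short steps, Python scripts to look and compute and a tool call to move; the robot and the scene stay as the last step left them, time stands still between calls to the robot, and variables do not carry over. Pictures are saved under pics/ and viewed, at most 10 in all, crops included, and the job is handed in when it is done.

Besides the shell and the picture viewer there is one more tool, called as name(argument=value, ...) on one line, values as JSON. apply_moves: Moves the arm, as the interface text tells. Its arguments: {"type":"object","properties":{"delta_pos":{"type":"array"},"rot":{"type":"array"},"hand":{"type":"array"},"newtons":{"type":"number"}},"required":["delta_pos","rot","hand"]}

```bash
mkdir -p pics; cat > h.py <<'E'
import numpy as np, cv2
from workcell import env, viewer, spotter
def grab(*n):
    return {k:viewer.grab_frame(k) for k in n}
def save(p,name,crop=None,s=1):
    im=cv2.cvtColor(p['pixels'],cv2.COLOR_RGB2BGR)
    if crop: c=crop; im=im[c[1]:c[3],c[0]:c[2]]
    if s!=1: im=cv2.resize(im,None,fx=s,fy=s,interpolation=cv2.INTER_CUBIC)
    cv2.imwrite('pics/'+name,im)
def proj(p,X):
    c=np.asarray(p['R'])@np.asarray(X,float)+np.asarray(p['t']); u=np.asarray(p['camera_matrix'])@c; return u[:2]/u[2]
def ray(p,uv):
    R=np.asarray(p['R']);o=-R.T@np.asarray(p['t']);d=R.T@np.linalg.solve(np.asarray(p['camera_matrix']),[uv[0],uv[1],1]); return o,d/np.linalg.norm(d)
def atz(p,uv,z):
    o,d=ray(p,uv); return o+d*(z-o[2])/d[2]
def tri(p,a,q,b):
    o1,d1=ray(p,a);o2,d2=ray(q,b)
    A=np.c_[d1,-d2]; s=np.linalg.lstsq(A,o2-o1,rcond=None)[0]
    x,y=o1+s[0]*d1,o2+s[1]*d2; return (x+y)/2,np.linalg.norm(x-y)
E
python3 - <<'E'
from h import *
np.set_printoptions(precision=1,suppress=True)
g=grab('side','top')
import numpy as np
for k,p in g.items(): save(p,k+'0.png'); print(k,ray(p,(320,240)))
cv2.imwrite('pics/both.png',np.hstack([cv2.resize(cv2.cvtColor(g[k]['pixels'],4),(640,480)) for k in g]))
print(env.hold_point_z)
for q in ['shield_grip','shield','blue_grip','white_grip','rail_mid','rack','rig']:
  for k,p in g.items():
    print(q,k,[(np.round(r['position']),round(r['score'],2)) for r in spotter.landmark_of(p,q)][:4])
E
```

```text
side (array([1007.8, -950.4,  914.5]), array([-0.4,  0.7, -0.5]))
top (array([ 227.5,   84.9, 1633.8]), array([ 0.2, -0. , -1. ]))
18.8
shield_grip side [(array([375., 216.]), 0.9), (array([343., 215.]), 0.89), (array([286., 235.]), 0.72), (array([339., 224.]), 0.22)]
shield_grip top [(array([238., 251.]), 0.64), (array([242., 336.]), 0.63), (array([158., 253.]), 0.57)]
shield side [(array([353., 201.]), 0.96), (array([331., 250.]), 0.81)]
shield top [(array([120., 301.]), 0.8), (array([215., 338.]), 0.66), (array([246., 265.]), 0.57)]
blue_grip side [(array([340., 252.]), 0.59)]
blue_grip top [(array([347., 193.]), 0.41)]
white_grip side [(array([317., 274.]), 0.66), (array([426., 289.]), 0.4)]
white_grip top [(array([399., 196.]), 0.65)]
rail_mid side [(array([297., 266.]), 0.55)]
rail_mid top [(array([372., 236.]), 0.92), (array([240., 254.]), 0.49)]
rack side [(array([343., 252.]), 0.74)]
rack top [(array([245., 257.]), 0.67)]
rig side []
rig top [(array([364., 213.]), 0.92)]
```

View pics/side0.png

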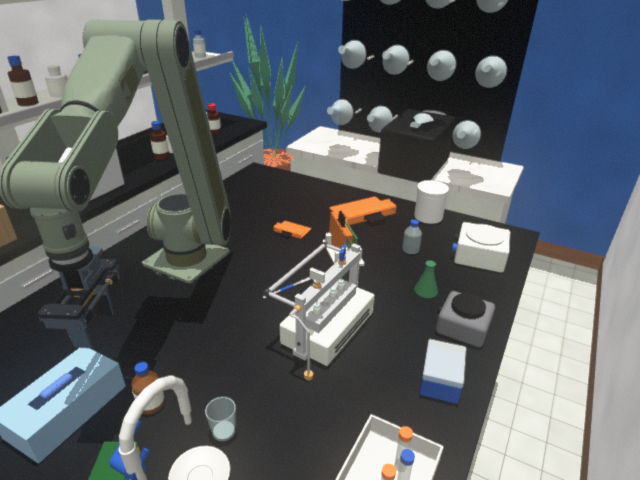

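View pics/top0.png

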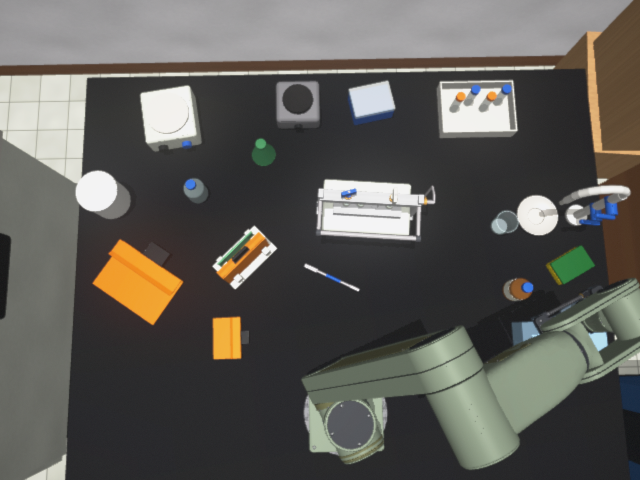

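Top view: the candidates are the large lying shield at (140,282), the small lying one at (227,338), and the one upright in the rack at (245,255). The task puts the shield upright in the rack, so that is the middle-sized one. The blue wing is at about (348,193) and the white one at about (393,198).

```bash
python3 - <<'E'
from h import *
np.set_printoptions(precision=1,suppress=True)
g=grab('side','top')
a=cv2.resize(cv2.cvtColor(g['top']['pixels'],4)[215:300,200:290],None,fx=4.4,fy=4.4,interpolation=2)
b=cv2.resize(cv2.cvtColor(g['side']['pixels'],4)[185:285,300:400],None,fx=3.74,fy=3.74,interpolation=2)[:374]
c=cv2.resize(cv2.cvtColor(g['top']['pixels'],4)[170:250,305:445],None,fx=2.8,fy=2.8,interpolation=2)[:224]
d=cv2.resize(cv2.cvtColor(g['side']['pixels'],4)[225:345,255:385],None,fx=1.87,fy=1.87,interpolation=2)[:224]
W=800; out=np.zeros((600,800,3),np.uint8)
out[:374,:396]=a; out[:374,400:774]=b; out[374:598,:392]=c; out[374:598,400:400+d.shape[1]]=d
cv2.imwrite('pics/c1.png',out)
T,S=g['top'],g['side']
# rail edges / wing
print('wing blue tri',tri(T,(348,193),S,(342,252)), 'atz222',atz(T,(348,193),222),'white',atz(T,(393,198),222))
print('rail',atz(T,(372,236),172),'tab',atz(T,(240,253),130))
for q in ['shield_grip','shield_fold','shield_panel','rack','glass_plate']:
  for k,p in g.items():
    print(q,k,[(np.round(r['position'],1),round(r['score'],2)) for r in spotter.landmark_of(p,q)][:4])
E
```

```text
wing blue tri (array([574.9, -11.9, 222.4]), np.float64(0.924011215526288)) atz222 [574.6 -12.2 222. ] white [ 559.2 -128.3  222. ]
rail [468.7 -75.8 172. ] tab [435.4 279.1 130. ]
shield_grip side [(array([339.8, 218. ]), 0.81), (array([285.8, 235. ]), 0.65), (array([374.1, 216.3]), 0.63)]
shield_grip top [(array([239.6, 252.7]), 0.76), (array([245.3, 334.4]), 0.74), (array([157.7, 252.7]), 0.56)]
shield_fold side [(array([368.7, 210.7]), 0.84), (array([341. , 222.1]), 0.81), (array([289.1, 231.4]), 0.63), (array([427.1, 290.1]), 0.26)]
shield_fold top [(array([149.6, 265.6]), 0.77), (array([239.5, 253.8]), 0.72), (array([237.6, 336.6]), 0.57)]
shield_panel side [(array([363. , 209.6]), 0.96), (array([336.4, 235.6]), 0.91)]
shield_panel top [(array([139., 281.]), 0.79), (array([227.3, 337.9]), 0.68), (array([248.2, 262.1]), 0.67)]
rack side [(array([343.1, 251. ]), 0.7), (array([341.9, 225.2]), 0.38), (array([329.4, 329.5]), 0.31)]
rack top []
glass_plate side [(array([348.9, 248.3]), 0.59), (array([298.4, 266. ]), 0.23)]
glass_plate top [(array([237.2, 252.9]), 0.71)]
```

View pics/c1.png

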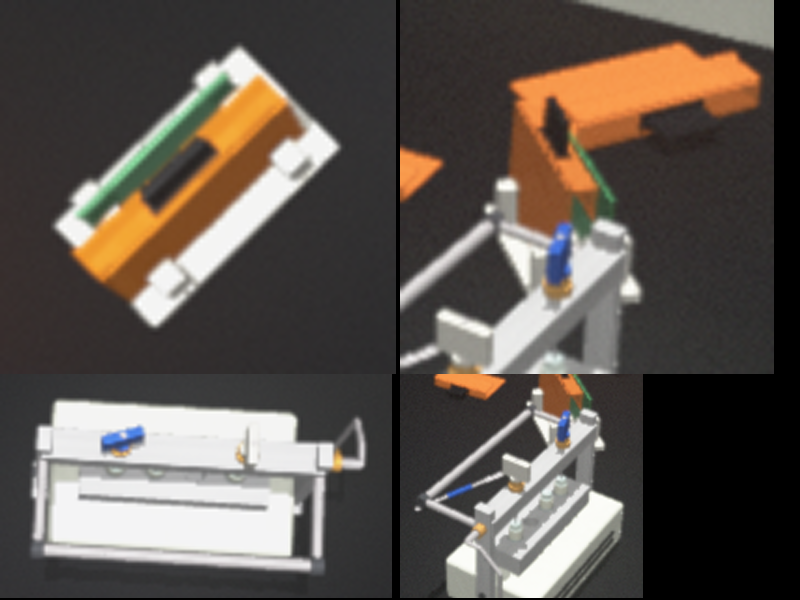

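```bash
python3 - <<'E'
from h import *
np.set_printoptions(precision=1,suppress=True)
g=grab('side','top');T,S=g['top'],g['side']
print(env.state()['ee_rot'],env.state()['ee_pos'])
save(T,'rig_t.png',(308,170,444,250),5.8)
im=cv2.cvtColor(T['pixels'],cv2.COLOR_RGB2HSV)
def blob(p,lo,hi,box):
    h=cv2.cvtColor(p['pixels'],cv2.COLOR_RGB2HSV); m=cv2.inRange(h,lo,hi); k=np.zeros_like(m); c=box;k[c[1]:c[3],c[0]:c[2]]=m[c[1]:c[3],c[0]:c[2]]
    pts=np.argwhere(k)[:,::-1].astype(np.float32); return pts.mean(0),cv2.minAreaRect(pts),len(pts)
print('blue',blob(T,(105,120,60),(130,255,255),(330,180,365,205)),blob(S,(105,120,60),(130,255,255),(335,240,350,270)))
print('tabT',blob(T,(0,0,0),(180,255,75),(231,243,251,265)))
print('tabS',blob(S,(0,0,0),(180,255,60),(337,205,348,228)))
print('orange',blob(T,(5,150,200),(25,255,255),(215,230,275,285)))
print('shield tri',tri(T,(239.6,252.7),S,(339.8,218)),tri(T,(239.5,253.8),S,(341,222.1)))
r=np.array([[254.5,225.2],[277.3,248.4],[235.2,289.3],[212.5,266.1]]); print('rack',[atz(T,x,10) for x in r])
E
```

```text
[180.    0.   25.6] [ 248.4 -518.6  176.4]
blue (array([348.3, 192.7], dtype=float32), ((348.76470947265625, 193.05886840820312), (5.820855140686035, 14.067066192626953), 75.96376037597656), 58) (array([342.1, 252.7], dtype=float32), ((342.1803283691406, 252.0164031982422), (4.526786804199219, 14.304647445678711), 5.194429397583008), 56)
tabT (array([239.3, 253.4], dtype=float32), ((239.62448120117188, 251.1834259033203), (18.502920150756836, 15.463153839111328), 82.40535736083984), 100)
tabS (array([341.4, 219.3], dtype=float32), ((341.1470642089844, 219.08827209472656), (12.369317054748535, 4.6081767082214355), 75.96376037597656), 43)
orange (array([240.6, 255.4], dtype=float32), ((240.48275756835938, 254.982177734375), (8.781659126281738, 57.42808532714844), 46.005088806152344), 363)
shield tri (array([431.9, 277.1, 140.8]), np.float64(6.5008461324024145)) (array([433.1, 280.7, 123.4]), np.float64(2.4728356218053342))
rack [array([534.1, 252.1,  10. ]), array([463.6, 185.3,  10. ]), array([346.2, 308.1,  10. ]), array([414.9, 374.7,  10. ])]
```

View pics/rig_t.png

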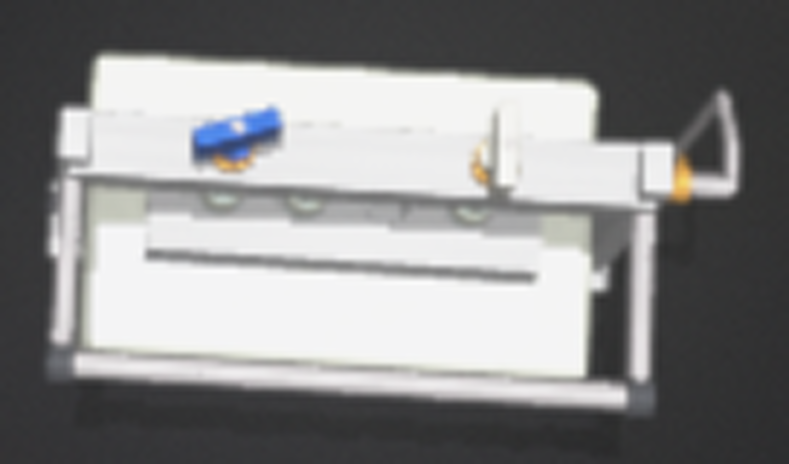

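```bash
python3 - <<'E'
from h import *
np.set_printoptions(precision=1,suppress=True)
g=grab('top');T=g['top']
f=lambda c,z:atz(T,(308+c[0]/5.8,170+c[1]/5.8),z)
L,R=f((62,362),172),f((641,398),172);m=(L+R)/2;d=L-R
yaw=np.degrees(np.arctan2(-d[0],d[1]));print('rail',L,R,m,'yaw',yaw,np.linalg.norm(d))
x=np.array([np.cos(np.radians(yaw)),np.sin(np.radians(yaw)),0]);y=np.array([-x[1],x[0],0])
print('pred valves',m+100*x+60*y,m+100*x-60*y)
b=f((237,128),236);w=f((510,142),236);print('wings',b,w,(b+w)/2-100*x)
a=f((195,140),236);c=f((280,118),236);print('wing ang',np.degrees(np.arctan2(*(a-c)[[1,0]])))
print('tab',[atz(T,(239.6,252.7),z) for z in (139,156)],atz(T,(240.9,254.1),156))
print('tab crop ends',atz(T,(200+150/4.4,215+200/4.4),140),atz(T,(200+212/4.4,215+148/4.4),140))
E
```

```text
rail [480.9  65.2 172. ] [ 459.5 -198.7  172. ] [470.2 -66.7 172. ] yaw -4.644947349612945 264.74216509353437
pred valves [574.7 -15.  172. ] [ 565.  -134.7  172. ]
wings [573.6 -13.5 236. ] [ 565.  -134.1  236. ] [469.6 -65.7 236. ]
wing ang 103.8180532350026
tab [array([435., 279., 139.]), array([432.6, 276.8, 156. ])] [428.8 273.3 156. ]
tab crop ends [414.1 293.6 140. ] [445.5 255.8 140. ]
```

apply_moves(delta_pos=[[0,0.2,1],[0,0.2,1],[0,0.2,1],[0,0.2,1]], rot=[[0,0,0],[0,0,0],[0,0,0],[0,0,0]], hand=[1,1,1,1])

```text
time_s: 1.88
ee_pos: [250.1, -496.7, 305.2]
ee_rot: [179.1, -0.0, 25.6]
force: [0.2, 0.3, 1.5]
gripper_width: 91.3
gripper_force: 0.0
```

apply_moves(delta_pos=[[0.218,0.917,0],[0.218,0.917,0],[0.218,0.917,0],[0.218,0.917,0]], rot=[[0,0,0.18],[0,0,0.18],[0,0,0.18],[0,0,0.18]], hand=[1,1,1,1])

```text
time_s: 2.22
ee_pos: [275.1, -379.9, 297.1]
ee_rot: [-180.0, -0.1, 41.3]
force: [-1.1, 0.7, 0.1]
gripper_width: 91.3
gripper_force: 0.0
```

apply_moves(delta_pos=[[0.218,0.917,0],[0.218,0.917,0],[0.218,0.917,0],[0.218,0.917,0]], rot=[[0,0,0.18],[0,0,0.18],[0,0,0.18],[0,0,0.18]], hand=[1,1,1,1])

```text
time_s: 2.55
ee_pos: [301.2, -270.6, 296.8]
ee_rot: [180.0, -0.1, 56.8]
force: [-1.2, -0.8, 0.4]
gripper_width: 91.3
gripper_force: 0.0
```

apply_moves(delta_pos=[[0.218,0.917,0],[0.218,0.917,0],[0.218,0.917,0],[0.218,0.917,0]], rot=[[0,0,0.18],[0,0,0.18],[0,0,0.18],[0,0,0.18]], hand=[1,1,1,1])

```text
time_s: 2.88
ee_pos: [327.7, -161.2, 296.6]
ee_rot: [179.9, -0.1, 72.3]
force: [0.2, -0.2, 0.1]
gripper_width: 91.3
gripper_force: 0.0
```

apply_moves(delta_pos=[[0.218,0.917,0],[0.218,0.917,0],[0.218,0.917,0],[0.218,0.917,0]], rot=[[0,0,0.18],[0,0,0.18],[0,0,0.18],[0,0,0.18]], hand=[1,1,1,1])

```text
time_s: 3.22
ee_pos: [354.4, -51.6, 296.4]
ee_rot: [179.9, -0.1, 87.8]
force: [0.1, -0.8, -0.5]
gripper_width: 91.2
gripper_force: 0.0
```

apply_moves(delta_pos=[[0.218,0.917,0],[0.218,0.917,0],[0.218,0.917,0],[0.218,0.917,0]], rot=[[0,0,0.18],[0,0,0.18],[0,0,0.18],[0,0,0.18]], hand=[1,1,1,1])

```text
time_s: 3.55
ee_pos: [381.2, 58.1, 296.1]
ee_rot: [179.9, -0.1, 103.2]
force: [0.4, -0.2, -0.2]
gripper_width: 91.4
gripper_force: 0.0
```

apply_moves(delta_pos=[[0.218,0.917,0],[0.218,0.917,0],[0.218,0.917,0],[0.218,0.917,0]], rot=[[0,0,0.18],[0,0,0.18],[0,0,0.18],[0,0,0.18]], hand=[1,1,1,1])

```text
time_s: 3.88
ee_pos: [407.8, 167.9, 295.6]
ee_rot: [180.0, -0.0, 118.5]
force: [0.2, -0.2, -0.1]
gripper_width: 91.2
gripper_force: 0.0
```

apply_moves(delta_pos=[[0.218,0.917,0],[0.218,0.917,0],[0.218,0.917,0],[0.218,0.917,0]], rot=[[0,0,0.18],[0,0,0.18],[0,0,0.18],[0,0,0.18]], hand=[1,1,1,1])

```text
time_s: 4.22
ee_pos: [434.2, 277.9, 295.0]
ee_rot: [180.0, -0.0, 134.0]
force: [0.0, 0.1, -0.0]
gripper_width: 91.1
gripper_force: 0.0
```

apply_moves(delta_pos=[[-0.015,-0.01,-1],[-0.015,-0.01,-1],[-0.015,-0.01,-1],[-0.015,-0.01,-1],[-0.015,-0.01,-1]], rot=[[0,0,0],[0,0,0],[0,0,0],[0,0,0],[0,0,0]], hand=[1,1,1,1,1])

```text
time_s: 4.63
ee_pos: [429.9, 272.0, 175.6]
ee_rot: [-179.8, 0.0, 133.7]
force: [0.4, 1.0, 1.2]
gripper_width: 91.2
gripper_force: 0.0
```

```bash
python3 - <<'E'
from h import *
np.set_printoptions(precision=1,suppress=True)
g=grab('side','top');T,S=g['top'],g['side']
a=cv2.resize(cv2.cvtColor(T['pixels'],4)[205:295,195:295],None,fx=4,fy=4,interpolation=2)
b=cv2.resize(cv2.cvtColor(S['pixels'],4)[150:250,300:400],None,fx=4,fy=4,interpolation=2)[:360]
cv2.imwrite('pics/c2.png',np.hstack([a,b]))
print(env.state()['ee_pos'],proj(S,env.state()['ee_pos']),proj(S,(432,276,139)))
E
```

```text
[432.2 274.3 179. ] [340.9 207.9] [340.6 218.5]
```

View pics/c2.png

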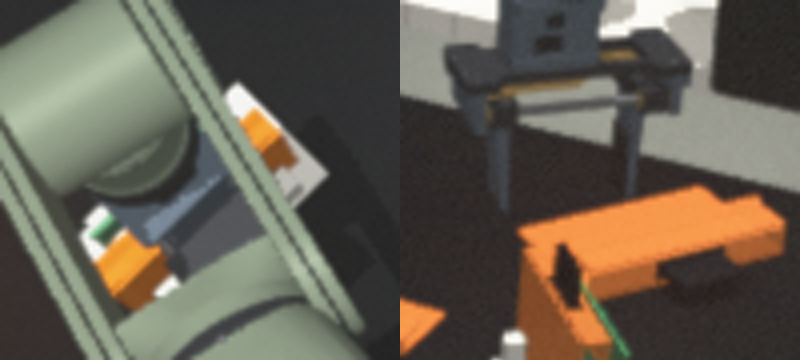

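apply_moves(delta_pos=[[0,0,-0.2],[0,0,-0.36],[0,0,-0.36],[0,0,-0.36]], rot=[[0,0,0],[0,0,0],[0,0,0],[0,0,0]], hand=[1,1,1,1])

```text
time_s: 5.07
ee_pos: [431.1, 274.8, 135.1]
ee_rot: [179.8, 0.0, 133.9]
force: [0.2, -0.7, -0.0]
gripper_width: 91.4
gripper_force: 0.0
```

apply_moves(delta_pos=[[0,0,0],[0,0,0],[0,0,0],[0,0,0],[0,0,0],[0,0,0],[0,0,0],[0,0,0],[0,0,0],[0,0,0]], rot=[[0,0,0],[0,0,0],[0,0,0],[0,0,0],[0,0,0],[0,0,0],[0,0,0],[0,0,0],[0,0,0],[0,0,0]], hand=[0.8,0.6,0.45,0.3,0.2,0.1,0,0,0,0], newtons=30)

```text
time_s: 5.9
ee_pos: [429.7, 274.5, 133.1]
ee_rot: [-180.0, -0.0, 133.9]
force: [-0.1, 0.5, -0.1]
gripper_width: 27.3
gripper_force: 0.0
```

apply_moves(delta_pos=[[0,0,0],[0,0,0],[0,0,0],[0,0,0]], rot=[[0,0,0],[0,0,0],[0,0,0],[0,0,0]], hand=[0,0,0,0])

```text
time_s: 6.23
ee_pos: [429.8, 274.5, 133.2]
ee_rot: [180.0, -0.0, 133.9]
force: [-0.1, 0.3, -0.3]
gripper_width: 1.7
gripper_force: 0.0
```

```bash
python3 - <<'E'
from h import *
np.set_printoptions(precision=1,suppress=True)
g=grab('side','top');T,S=g['top'],g['side']
a=cv2.resize(cv2.cvtColor(T['pixels'],4)[205:295,195:295],None,fx=4,fy=4,interpolation=2)
b=cv2.resize(cv2.cvtColor(S['pixels'],4)[165:255,300:400],None,fx=4,fy=4,interpolation=2)[:360]
cv2.imwrite('pics/c3.png',np.hstack([a,b]))
s=env.state();print(s['ee_pos'],proj(S,s['ee_pos']),s['gripper_width'],s['gripper_force'])
E
```

```text
[429.8 274.5 133.2] [339.8 220. ] 0.3200417227613557 0.0
```

View pics/c3.png

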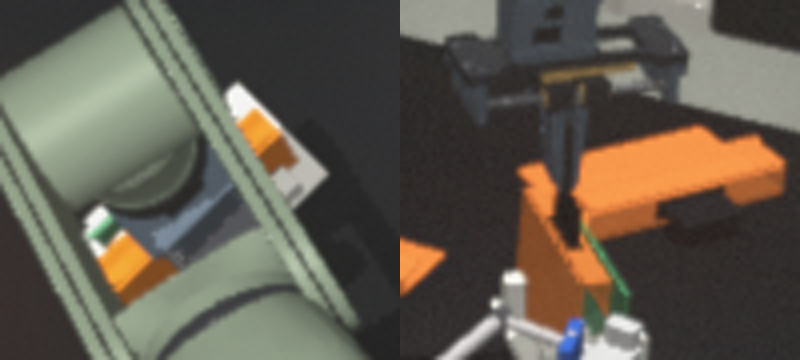

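```bash
python3 - <<'E'
from h import *
np.set_printoptions(precision=1,suppress=True)
g=grab('side','top');T,S=g['top'],g['side']
s=env.state();print(s)
c=np.array([np.cos(np.radians(43.9)),np.sin(np.radians(43.9)),0])
t=np.array([431,273.5,177.])
for w in (45,59): print(w,proj(S,t+w*c),proj(S,t-w*c),'+14',proj(S,t+w*c+[0,0,14]),proj(S,t-w*c+[0,0,14]))
tc=np.array([431,275,139.]);yv=np.array([-c[1],c[0],0])
for dz in (-17,17): print('tab',[proj(S,tc+25*k*yv+[0,0,dz]) for k in(-1,1)],[proj(T,tc+25*k*yv+[0,0,dz]) for k in(-1,1)])
print('base top',proj(T,(0,0,0)),'side',proj(S,(0,0,0)), 'S ctr',ray(S,(340,219)))
save(S,'side3.png'); save(T,'top3.png')
E
```

```text
{'time_s': 6.4333, 'qpos': array([ 31.3,  14.4, 101.9,   0. ,  63.7, -12.6]), 'qvel': array([ 0.1, -0. ,  0. , -0. ,  0. ,  0. ]), 'effort': array([  0. , -35.9, -21.6,   0.1,   0.1,  -0. ]), 'ee_pos': array([429.8, 274.5, 133.2]), 'ee_rot': array([180. ,  -0. , 133.9]), 'force': array([0.3, 0.5, 0.6]), 'torque': array([ 0.1, -0.2,  0. ]), 'gripper_force': 0.0, 'gripper_width': 0.7883178562383213}
45 [353.7 206.9] [327.1 210.1] +14 [353.9 203.1] [327.2 206.2]
59 [357.8 206.4] [322.9 210.6] +14 [358.  202.6] [322.9 206.7]
tab [array([342.3, 226.8]), array([337.8, 219.3])] [array([248.5, 248.6]), array([235.2, 261.4])]
tab [array([342.8, 217.7]), array([338.1, 210.3])] [array([247.1, 246.7]), array([233.5, 259.9])]
base top [344.7 411.1] side [187.1 257.8] S ctr (array([1007.8, -950.4,  914.5]), array([-0.4,  0.8, -0.5]))
```

View pics/side3.png

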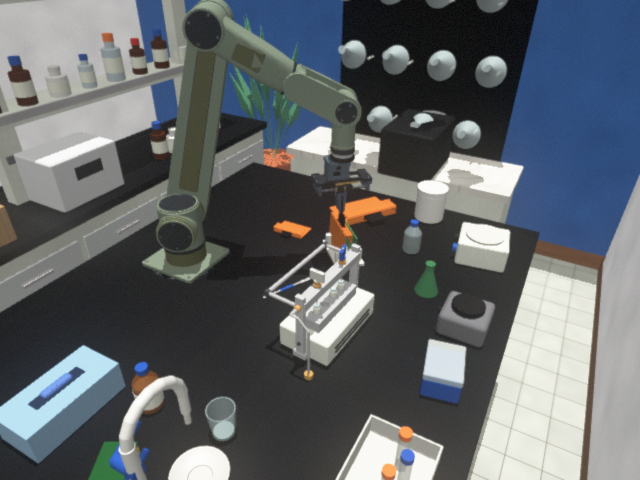

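apply_moves(delta_pos=[[0,0,0.1],[0,0,0.1],[0,0,0.1],[0,0,0.1],[0,0,0.1],[0,0,0.1],[0,0,0.1],[0,0,0.1]], rot=[[0,0,0],[0,0,0],[0,0,0],[0,0,0],[0,0,0],[0,0,0],[0,0,0],[0,0,0]], hand=[0.7,0.7,0.7,0.7,0.7,0.7,0.7,0.7])

```text
time_s: 7.1
ee_pos: [429.7, 274.4, 145.0]
ee_rot: [-180.0, -0.0, 133.9]
force: [0.8, 0.5, -0.4]
gripper_width: 50.9
gripper_force: 0.0
```

```bash
python3 - <<'E'
from h import *
np.set_printoptions(precision=1,suppress=True)
g=grab('side','top');T,S=g['top'],g['side']
s=env.state();print(s['ee_pos'],s['gripper_width'])
a=cv2.resize(cv2.cvtColor(T['pixels'],4)[205:295,195:295],None,fx=4,fy=4,interpolation=2)
b=cv2.resize(cv2.cvtColor(S['pixels'],4)[175:235,310:376],None,fx=6,fy=6,interpolation=2)
for z in (0,20,40,): print(proj(S,s['ee_pos']+[0,0,z]))
print('top',[ (proj(T,s['ee_pos']+[0,0,z])-[195,205])*4 for z in (19,80,200)])
cv2.imwrite('pics/c4.png',np.hstack([a,b]))
E
```

```text
[429.7 274.5 145.1] 58.88946642758221
[339.9 216.9]
[340.1 211.5]
[340.4 206. ]
top [array([180.3, 193.4]), array([168. , 180.5]), array([140.4, 151.8])]
```

View pics/c4.png

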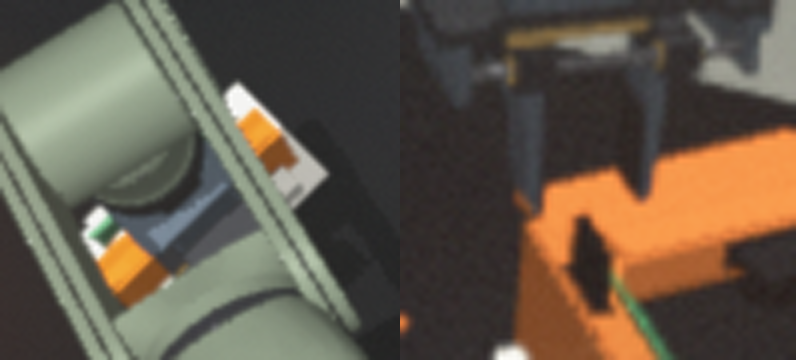

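Wrist and tab line up in xy, but the finger tips show about 28 mm above where the TCP reading puts them (tips at row 209, TCP projects to row 217). The first close therefore passed above the tab. I'll go lower, straddling the tab and watching the force.

apply_moves(delta_pos=[[0,0,-0.1],[0,0,-0.2],[0,0,-0.3],[0,0,-0.3],[0,0,-0.3]], rot=[[0,0,0],[0,0,0],[0,0,0],[0,0,0],[0,0,0]], hand=[0.7,0.7,0.7,0.7,0.7])

```text
time_s: 7.62
ee_pos: [429.5, 274.3, 108.9]
ee_rot: [-179.9, -0.0, 133.9]
force: [-0.3, 0.7, -0.1]
gripper_width: 63.9
gripper_force: 0.0
```

apply_moves(delta_pos=[[0,0,0],[0,0,0],[0,0,0],[0,0,0],[0,0,0],[0,0,0],[0,0,0],[0,0,0],[0,0,0],[0,0,0]], rot=[[0,0,0],[0,0,0],[0,0,0],[0,0,0],[0,0,0],[0,0,0],[0,0,0],[0,0,0],[0,0,0],[0,0,0]], hand=[0.5,0.4,0.3,0.2,0.1,0,0,0,0,0], newtons=30)

```text
time_s: 8.45
ee_pos: [429.9, 274.6, 109.2]
ee_rot: [180.0, 0.0, 133.9]
force: [0.4, 0.8, 0.1]
gripper_width: 7.5
gripper_force: 30.0
```

apply_moves(delta_pos=[[0,0,0.1],[0,0,0.2],[0,0,0.4],[0,0,0.6],[0,0,0.8],[0,0,1],[0,0,1],[0,0,1]], rot=[[0,0,0],[0,0,0],[0,0,0],[0,0,0],[0,0,0],[0,0,0],[0,0,0],[0,0,0]], hand=[0,0,0,0,0,0,0,0])

```text
time_s: 9.12
ee_pos: [430.1, 274.7, 229.6]
ee_rot: [179.9, 0.0, 133.9]
force: [0.0, -1.0, -2.8]
gripper_width: 7.6
gripper_force: 30.0
```

```bash
python3 - <<'E'
from h import *
np.set_printoptions(precision=1,suppress=True)
g=grab('side','top');T,S=g['top'],g['side']
s=env.state();print(s['ee_pos'],s['ee_rot'],s['gripper_width'],s['force'])
def trc(p,q): return [(np.round(r['box']),round(r['score'],2)) for r in spotter.trace(p,q)][:4]
print(trc(S,'shield'),trc(T,'shield'),trc(S,'glass_plate'))
for q in('shield_grip','shield_fold','shield_panel'): print(q,[(np.round(r['position'],1),round(r['score'],2)) for r in spotter.landmark_of(S,q)][:4])
c=np.array([np.cos(np.radians(43.9)),np.sin(np.radians(43.9)),0]);yv=np.array([-c[1],c[0],0])
for off in (0,10,20,30,40):
    G=s['ee_pos']+[0,0,off]   # assumed grip point
    F=G-[0,0,27]; P=[F-11*c+k*80*yv-[0,0,h] for k in(-1,1) for h in(100,-10)]
    print(off,proj(S,G),proj(S,F),'panel corners',*[proj(S,x) for x in P])
h=cv2.cvtColor(S['pixels'],cv2.COLOR_RGB2HSV); m=cv2.inRange(h,(5,120,60),(25,255,255)); m[:, :300]=0;m[:,362:]=0
for r in range(165,262,3): 
    c0=np.flatnonzero(m[r]); print(r,c0.min() if len(c0) else None,c0.max() if len(c0) else None,end='; ')
E
```

```text
[428.8 273.9 227.5] [-179.8   -0.   133.9] 7.734506785830797 [ 0.1 -0.4 -2.1]
[(array([342., 207.,  23.,  56.]), 0.77), (array([292., 232.,  39.,  16.]), 0.71), (array([372., 212.,  54.,  27.]), 0.57), (array([427., 278.,  23.,  36.]), 0.22)] [(array([138., 281.,  88.,  86.]), 0.93), (array([243., 253.,  54.,  52.]), 0.82), (array([228., 339.,  30.,  41.]), 0.81)] [(array([350., 237.,  15.,  20.]), 0.52), (array([341., 205.,  20.,  53.]), 0.37), (array([316., 310., 109., 139.]), 0.18)]
shield_grip [(array([343. , 187.1]), 0.95), (array([373.2, 215.4]), 0.92), (array([285.9, 234.1]), 0.84)]
shield_fold [(array([367.8, 210.9]), 0.69), (array([287.3, 231.2]), 0.68), (array([338.8, 190.9]), 0.57)]
shield_panel [(array([291.6, 226.2]), 0.86), (array([337.6, 204.5]), 0.83), (array([360.5, 211.6]), 0.76)]
0 [340.5 194.2] [340.2 201.8] panel corners [343.2 241.7] [344.7 211.3] [329.1 217.3] [329.9 188.5]
10 [340.6 191.4] [340.3 199. ] panel corners [343.4 239. ] [344.9 208.4] [329.2 214.8] [330.  185.8]
20 [340.8 188.5] [340.4 196.2] panel corners [343.5 236.3] [345.  205.5] [329.2 212.2] [330.1 183. ]
30 [340.9 185.6] [340.6 193.4] panel corners [343.6 233.6] [345.2 202.5] [329.3 209.7] [330.2 180.2]
40 [341.  182.7] [340.7 190.5] panel corners [343.8 230.9] [345.3 199.6] [329.4 207.1] [330.2 177.4]
165 None None; 168 None None; 171 None None; 174 None None; 177 None None; 180 330 336; 183 330 338; 186 330 337; 189 330 345; 192 329 347; 195 330 349; 198 329 351; 201 329 361; 204 329 361; 207 329 361; 210 330 361; 213 331 361; 216 333 361; 219 335 361; 222 337 361; 225 300 344; 228 300 344; 231 300 344; 234 300 306; 237 300 302; 240 None None; 243 None None; 246 None None; 249 None None; 252 None None; 255 None None; 258 None None; 261 343 345;
```

apply_moves(delta_pos=[[0,0,0.2],[0,0,0.4],[0,0,0.58],[0,0,0.58]], rot=[[0,0,0],[0,0,0],[0,0,0],[0,0,0]], hand=[0,0,0,0])

```text
time_s: 9.85
ee_pos: [431.7, 275.7, 303.0]
ee_rot: [179.5, 0.1, 133.9]
force: [0.4, 0.2, -0.6]
gripper_width: 7.6
gripper_force: 30.0
```

apply_moves(delta_pos=[[0.02,-0.1,0],[0.04,-0.25,0],[0.06,-0.45,0],[0.08,-0.62,0],[0.1,-0.8,0],[0.11,-0.95,0]], rot=[[0,0,-0.03],[0,0,-0.06],[0,0,-0.09],[0,0,-0.12],[0,0,-0.15],[0,0,-0.188]], hand=[0,0,0,0,0,0])

```text
time_s: 10.35
ee_pos: [442.0, 157.9, 296.7]
ee_rot: [-179.8, 0.0, 117.4]
force: [0.2, -0.3, -2.1]
gripper_width: 8.1
gripper_force: 30.0
```

apply_moves(delta_pos=[[0.02,-0.19,0],[0.05,-0.38,0],[0.07,-0.57,0],[0.09,-0.76,0],[0.11,-0.95,0]], rot=[[0,0,-0.04],[0,0,-0.08],[0,0,-0.12],[0,0,-0.16],[0,0,-0.188]], hand=[0,0,0,0,0])

```text
time_s: 10.77
ee_pos: [454.8, 44.5, 296.7]
ee_rot: [-179.8, 0.0, 101.3]
force: [0.1, -0.4, -1.5]
gripper_width: 7.6
gripper_force: 30.0
```

apply_moves(delta_pos=[[0.02,-0.19,0],[0.05,-0.38,0],[0.07,-0.57,0],[0.09,-0.72,0],[0.1,-0.84,0],[0.11,-0.91,0],[0.11,-0.93,0],[0.11,-0.93,0],[0.11,-0.93,0],[0.11,-0.93,0]], rot=[[0,0,-0.04],[0,0,-0.08],[0,0,-0.12],[0,0,-0.16],[0,0,-0.188],[0,0,-0.188],[0,0,-0.188],[0,0,-0.188],[0,0,-0.188],[0,0,-0.188]], hand=[0,0,0,0,0,0,0,0,0,0])

```text
time_s: 11.6
ee_pos: [469.1, -64.4, 298.6]
ee_rot: [-180.0, -0.0, 85.5]
force: [0.4, -0.2, -1.6]
gripper_width: 7.9
gripper_force: 30.0
```

```bash
python3 - <<'E'
from h import *
np.set_printoptions(precision=1,suppress=True)
g=grab('side','top');T,S=g['top'],g['side']
s=env.state();print(s['ee_pos'],s['ee_rot'],s['gripper_width'],s['force'])
y=np.radians(s['ee_rot'][2]-90);c=np.array([np.cos(y),np.sin(y),0]);yv=np.array([-c[1],c[0],0])
F=s['ee_pos']+[0,0,3]
print('rail S',[proj(S,x) for x in((480.9,65.2,172),(459.5,-198.7,172),(470.2,-66.7,172))])
print('panel corners pred S',[proj(S,F-11*c+k*80*yv-[0,0,h]) for k in(-1,1) for h in(100,-10)])
for p in(S,T):
  for q in('shield','shield_grip','shield_fold','rail_mid'):
    r=spotter.trace(p,q) if q=='shield' else spotter.landmark_of(p,q)
    print(q,[(np.round(x.get('box',x.get('position')),1),round(x['score'],2)) for x in r][:4])
for k,p in g.items(): save(p,k+'5.png')
a=cv2.resize(cv2.cvtColor(T['pixels'],4)[165:255,300:440],(400,257),interpolation=2)
b=cv2.resize(cv2.cvtColor(S['pixels'],4)[200:350,230:390],(400,375),interpolation=2)
o=np.zeros((375,800,3),np.uint8);o[:257,:400]=a;o[:,400:]=b;cv2.imwrite('pics/c5.png',o)
E
```

```text
[469.3 -64.4 298.8] [180.   -0.   85.5] 7.7926328157163685 [ 0.4 -0.1 -1.2]
rail S [array([323.6, 244.5]), array([265.7, 292.6]), array([296.8, 266.8])]
panel corners pred S [array([275. , 270.5]), array([273.3, 233.5]), array([310.3, 242.2]), array([310.5, 207.2])]
shield [(array([364.5, 212.2,  66.4,  27.1]), 0.61), (array([281.4, 227.8,  14.5,  10.3]), 0.56)]
shield_grip [(array([372.4, 215.2]), 0.74), (array([284., 233.]), 0.59), (array([296.7, 217. ]), 0.57)]
shield_fold [(array([293.2, 222.9]), 0.85), (array([371. , 212.6]), 0.68), (array([290.4, 228.9]), 0.43), (array([327.3, 328.2]), 0.32)]
rail_mid [(array([300.9, 267.1]), 0.84)]
shield [(array([374.1, 230.2,  73. ,  22.7]), 0.96), (array([232.2, 338.6,  34.4,  42. ]), 0.78), (array([262.8, 153.3,  23.2,  29. ]), 0.59), (array([136.7, 281.6,  91. ,  87.2]), 0.57)]
shield_grip [(array([157.4, 253.2]), 0.95), (array([243.4, 336. ]), 0.79)]
shield_fold [(array([237.2, 337.2]), 0.84), (array([148.3, 264.7]), 0.55)]
rail_mid []
```

View pics/c5.png

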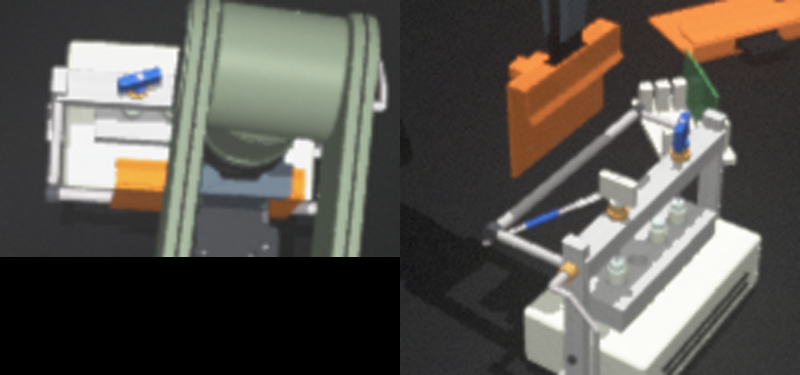

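apply_moves(delta_pos=[[0.006,0,-0.15],[0.006,0,-0.3],[0.006,0,-0.45],[0.006,0,-0.6],[0.006,0,-0.68],[0.006,0,-0.68],[0.006,0,-0.68]], rot=[[0,0,0],[0,0,0],[0,0,0],[0,0,0],[0,0,0],[0,0,0],[0,0,0]], hand=[0,0,0,0,0,0,0])

```text
time_s: 12.68
ee_pos: [470.2, -65.1, 217.4]
ee_rot: [-180.0, -0.0, 85.4]
force: [-0.6, -0.1, -1.6]
gripper_width: 7.5
gripper_force: 30.0
```

apply_moves(delta_pos=[[0,0,-0.05],[0,0,-0.1],[0,0,-0.15],[0,0,-0.2],[0,0,-0.2]], rot=[[0,0,0],[0,0,0],[0,0,0],[0,0,0],[0,0,0]], hand=[0,0,0,0,0])

```text
time_s: 13.1
ee_pos: [469.2, -65.0, 191.8]
ee_rot: [-179.9, -0.0, 85.4]
force: [0.0, 0.9, -1.1]
gripper_width: 7.4
gripper_force: 30.0
```

apply_moves(delta_pos=[[0,0,-0.04],[0,0,-0.08],[0,0,-0.12],[0,0,-0.14],[0,0,-0.14],[0,0,-0.14]], rot=[[0,0,0],[0,0,0],[0,0,0],[0,0,0],[0,0,0],[0,0,0]], hand=[0,0,0,0,0,0])

```text
time_s: 13.6
ee_pos: [470.1, -65.1, 176.3]
ee_rot: [-180.0, -0.0, 85.4]
force: [0.3, 0.2, -1.9]
gripper_width: 7.6
gripper_force: 30.0
```

apply_moves(delta_pos=[[0,0,-0.015],[0,0,-0.025],[0,0,-0.025],[0,0,-0.025]], rot=[[0,0,0],[0,0,0],[0,0,0],[0,0,0]], hand=[0,0,0,0])

```text
time_s: 13.93
ee_pos: [470.1, -65.1, 173.4]
ee_rot: [180.0, -0.0, 85.4]
force: [0.2, 0.8, -1.3]
gripper_width: 7.6
gripper_force: 30.0
```

apply_moves(delta_pos=[[0,0,-0.02],[0,0,-0.02],[0,0,-0.02]], rot=[[0,0,0],[0,0,0],[0,0,0]], hand=[0,0,0])

```text
time_s: 14.18
ee_pos: [470.0, -65.1, 170.8]
ee_rot: [-180.0, 0.0, 85.4]
force: [0.5, -0.5, -1.9]
gripper_width: 7.9
gripper_force: 30.0
```

apply_moves(delta_pos=[[0,0,-0.015],[0,0,-0.015],[0,0,-0.015]], rot=[[0,0,0],[0,0,0],[0,0,0]], hand=[0,0,0])

```text
time_s: 14.43
ee_pos: [470.0, -65.1, 169.1]
ee_rot: [-180.0, -0.0, 85.4]
force: [0.4, 0.5, -1.4]
gripper_width: 7.6
gripper_force: 30.0
```

apply_moves(delta_pos=[[0,0,-0.01],[0,0,-0.01],[0,0,-0.01]], rot=[[0,0,0],[0,0,0],[0,0,0]], hand=[0,0,0])

```text
time_s: 14.68
ee_pos: [470.2, -65.1, 169.0]
ee_rot: [179.9, 0.0, 85.4]
force: [-1.9, 0.2, 6.2]
gripper_width: 7.9
gripper_force: 30.0
```

apply_moves(delta_pos=[[0,0,0],[0,0,0],[0,0,0],[0,0,0],[0,0,0],[0,0,0],[0,0,0],[0,0,0]], rot=[[0,0,0],[0,0,0],[0,0,0],[0,0,0],[0,0,0],[0,0,0],[0,0,0],[0,0,0]], hand=[0.12,0.2,0.3,0.4,0.5,0.5,0.5,0.5])

```text
time_s: 15.35
ee_pos: [470.1, -65.1, 167.9]
ee_rot: [180.0, -0.0, 85.4]
force: [-0.3, 0.8, 0.3]
gripper_width: 45.4
gripper_force: 0.0
```

apply_moves(delta_pos=[[0,0,0.1],[0,0,0.3],[0,0,0.5],[0,0,0.7],[0,0,0.8],[0,0,0.8],[0,0,0.8]], rot=[[0,0,0],[0,0,0],[0,0,0],[0,0,0],[0,0,0],[0,0,0],[0,0,0]], hand=[0.5,0.5,0.5,0.5,0.5,0.5,0.5])

```text
time_s: 15.93
ee_pos: [470.2, -65.1, 264.0]
ee_rot: [179.9, 0.0, 85.4]
force: [1.0, -0.4, -1.1]
gripper_width: 45.5
gripper_force: 0.0
```

```bash
python3 - <<'E'
from h import *
np.set_printoptions(precision=1,suppress=True)
g=grab('side','top');T,S=g['top'],g['side']
s=env.state();print(s['ee_pos'],s['ee_rot'],s['gripper_width'],s['force'])
y=np.radians(-4.6);c=np.array([np.cos(y),np.sin(y),0]);yv=np.array([-c[1],c[0],0])
F=np.array([470,-65,172])
print('pred grip',proj(S,F+[0,0,27]),'panel corners pred S',[proj(S,F-11*c+k*80*yv-[0,0,h]) for k in(-1,1) for h in(100,-10)])
for q in('shield','shield_grip','shield_fold'):
    r=spotter.trace(S,q) if q=='shield' else spotter.landmark_of(S,q)
    print(q,[(np.round(x.get('box',x.get('position')),1),round(x['score'],2)) for x in r][:4])
h=cv2.cvtColor(S['pixels'],cv2.COLOR_RGB2HSV); m=cv2.inRange(h,(5,120,60),(25,255,255)); m[:,:262]=0;m[:,320:]=0;m[:238]=0;m[330:]=0
n,l,st,ce=cv2.connectedComponentsWithStats(m);print(st[1:][st[1:,4]>15],ce[1:][st[1:,4]>15])
for r in range(238,330,6):
    k=np.flatnonzero(m[r]); print(r,k.min() if len(k) else '',k.max() if len(k) else '',end='; ')
E
```

```text
[469.3 -65.  262.6] [-179.9   -0.    85.4] 45.30818707782649 [ 0.5 -0.5 -0.5]
pred grip [296.9 258.1] panel corners pred S [array([276.8, 309.8]), array([275.3, 276.9]), array([310.3, 279.9]), array([310.4, 248.4])]
shield [(array([297.1, 281. ,  42.5,  65.2]), 0.76), (array([293.4, 231.4,  33.7,  16.1]), 0.63), (array([363.6, 210.5,  66.8,  28.4]), 0.61)]
shield_grip [(array([373.9, 217.1]), 0.75), (array([281.9, 234.9]), 0.72), (array([294.7, 256.9]), 0.66), (array([342.9, 252. ]), 0.32)]
shield_fold [(array([287.4, 229.2]), 0.95), (array([369. , 212.1]), 0.77), (array([296.5, 266.4]), 0.69), (array([314.8, 275.5]), 0.39)]
[[ 275  249   45   52 1204]
 [ 280  301   11   12   78]
 [ 294  305    7    6   20]] [[297.6 275.6]
 [283.9 306.7]
 [297.6 307.1]]
238 298 301; 244  ; 250 307 314; 256 302 318; 262 300 319; 268 285 309; 274 278 308; 280 275 312; 286 279 319; 292 278 301; 298 287 294; 304 280 287; 310 281 298; 316  ; 322  ; 328  ;
```

apply_moves(delta_pos=[[0.2,0.1,0],[0.4,0.2,0],[0.6,0.3,0],[0.8,0.4,0],[0.867,0.425,0],[0.867,0.425,0],[0.867,0.425,0],[0.867,0.425,0]], rot=[[0,0,0.05],[0,0,0.1],[0,0,0.15],[0,0,0.2],[0,0,0.22],[0,0,0.22],[0,0,0.22],[0,0,0.22]], hand=[0.5,0.5,0.5,0.5,0.5,0.5,0.5,0.5])

```text
time_s: 16.85
ee_pos: [572.9, -14.7, 263.8]
ee_rot: [-179.9, 0.0, 104.2]
force: [-0.5, 0.0, 0.5]
gripper_width: 45.5
gripper_force: 0.0
```

```bash
python3 - <<'E'
from h import *
np.set_printoptions(precision=1,suppress=True)
g=grab('side','top');T,S=g['top'],g['side']
s=env.state();print(s['ee_pos'],s['ee_rot'],s['gripper_width'],s['force'])
print('pred S wing',proj(S,(574,-14,222)),'tcp+28',proj(S,s['ee_pos']+[0,0,28]))
h=cv2.cvtColor(S['pixels'],cv2.COLOR_RGB2HSV); m=cv2.inRange(h,(105,120,60),(130,255,255))[235:275,330:355]
k=np.argwhere(m);print(k.mean(0)[::-1]+[330,235],len(k))
save(S,'c6.png',(270,200,390,290),6)
E
```

```text
[573.1 -14.7 264.4] [-180.     0.   104.2] 45.67608072672624 [-0.2 -0.1  0.4]
pred S wing [341.2 252.4] tcp+28 [341.8 229.4]
[342.  253.7] 47
```

View pics/c6.png

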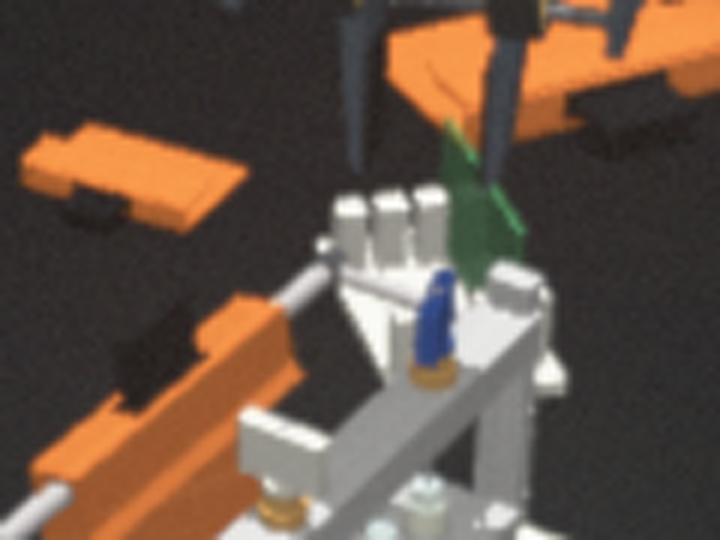

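The shield hangs on the rail with its panel on the robot's side. The finger tips straddle the blue wing, with their midpoint at pixel (341,229) and the wing below at (342,254).

apply_moves(delta_pos=[[0.006,0.005,-0.15],[0.006,0.005,-0.3],[0.006,0.005,-0.45],[0.006,0.005,-0.55],[0.006,0.005,-0.64],[0.006,0.005,-0.64],[0.006,0.005,-0.64]], rot=[[0,0,0],[0,0,0],[0,0,0],[0,0,0],[0,0,0],[0,0,0],[0,0,0]], hand=[0.5,0.5,0.5,0.5,0.5,0.5,0.5])

```text
time_s: 17.53
ee_pos: [574.5, -13.8, 187.4]
ee_rot: [-180.0, -0.0, 104.3]
force: [-0.7, 0.2, 0.5]
gripper_width: 45.9
gripper_force: 0.0
```

apply_moves(delta_pos=[[0,0,0],[0,0,0],[0,0,0],[0,0,0],[0,0,0],[0,0,0],[0,0,0],[0,0,0],[0,0,0]], rot=[[0,0,0],[0,0,0],[0,0,0],[0,0,0],[0,0,0],[0,0,0],[0,0,0],[0,0,0],[0,0,0]], hand=[0.35,0.25,0.15,0.1,0,0,0,0,0], newtons=20)

```text
time_s: 18.28
ee_pos: [577.9, -12.8, 187.6]
ee_rot: [179.6, 0.0, 104.3]
force: [6.3, 1.7, -1.8]
gripper_width: 9.5
gripper_force: 20.0
```

apply_moves(delta_pos=[[0.028,0.008,0],[0.028,0.008,0],[0.028,0.008,0],[0.028,0.008,0]], rot=[[0,0,0],[0,0,0],[0,0,0],[0,0,0]], hand=[0,0,0,0])

```text
time_s: 18.62
ee_pos: [577.7, -12.8, 187.6]
ee_rot: [-180.0, 0.0, 104.3]
force: [-2.6, -1.5, 4.7]
gripper_width: 9.7
gripper_force: 20.0
```

apply_moves(delta_pos=[[0,0,0],[0,0,0],[0,0,0],[0,0,0],[0,0,0],[0,0,0],[0,0,0],[0,0,0],[0,0,0],[0,0,0]], rot=[[0,0,-0.05],[0,0,-0.1],[0,0,-0.15],[0,0,-0.2],[0,0,-0.25],[0,0,-0.3],[0,0,-0.35],[0,0,-0.4],[0,0,-0.4],[0,0,-0.4]], hand=[0,0,0,0,0,0,0,0,0,0])

```text
time_s: 19.45
ee_pos: [577.2, -12.8, 187.5]
ee_rot: [-179.9, 0.1, 70.0]
force: [-4.7, -1.1, 5.6]
gripper_width: 10.2
gripper_force: 20.0
```

```bash
python3 -c "
from h import *
s=env.state();print(s)"
```

```text
{'time_s': 19.45, 'qpos': array([-2.39138941e+00,  1.81963417e+01,  8.81742948e+01, -2.82388761e-02,
        7.37092896e+01,  1.76242684e+01]), 'qvel': array([ 0.00836196, -0.06126488,  0.09052285,  0.0298284 , -0.07244986,
       -0.24145482]), 'effort': array([ 7.76825678e-01, -3.79927397e+01, -2.33830404e+01,  5.05052079e-01,
       -1.36723403e+00,  7.98349996e-03]), 'ee_pos': array([577.2445633 , -12.77352379, 187.53395213]), 'ee_rot': array([-1.79932027e+02,  5.00223656e-02,  6.99923121e+01]), 'force': array([-4.71110165, -1.06470649,  5.63050315]), 'torque': array([-0.20596521,  0.73196549, -0.00392532]), 'gripper_force': 20.000860691070557, 'gripper_width': 10.204824063753605}
```

apply_moves(delta_pos=[[-0.008,0,0],[-0.008,0,0],[-0.008,0,0],[-0.008,0,0],[-0.008,0,0],[-0.008,0,0],[-0.008,0,0],[-0.008,0,0],[-0.008,0,0],[-0.008,0,0]], rot=[[0,0,-0.05],[0,0,-0.1],[0,0,-0.15],[0,0,-0.2],[0,0,-0.25],[0,0,-0.3],[0,0,-0.35],[0,0,-0.4],[0,0,-0.45],[0,0,-0.45]], hand=[0,0,0,0,0,0,0,0,0,0])

```text
time_s: 20.28
ee_pos: [576.9, -12.4, 187.5]
ee_rot: [-180.0, 0.0, 31.2]
force: [-3.4, -0.0, 5.4]
gripper_width: 9.5
gripper_force: 20.0
```

apply_moves(delta_pos=[[0,0,0],[0,0,0],[0,0,0],[0,0,0],[0,0,0],[0,0,0],[0,0,0],[0,0,0],[0,0,0],[0,0,0]], rot=[[0,0,-0.05],[0,0,-0.1],[0,0,-0.15],[0,0,-0.2],[0,0,-0.25],[0,0,-0.3],[0,0,-0.33],[0,0,-0.35],[0,0,-0.35],[0,0,-0.35]], hand=[0,0,0,0,0,0,0,0,0,0])

```text
time_s: 21.12
ee_pos: [576.7, -12.0, 187.5]
ee_rot: [-179.9, 0.0, 1.3]
force: [-3.6, -0.3, 4.8]
gripper_width: 9.6
gripper_force: 20.0
```

```bash
python3 -c "
from h import *
np.set_printoptions(precision=2,suppress=True)
s=env.state();print(s['ee_pos'],s['ee_rot'],s['force'],s['torque'],s['qpos'],s['gripper_width'])"
```

```text
[576.74 -12.05 187.53] [-179.95    0.04    1.34] [-3.64 -0.27  4.77] [ 0.11  0.69 -0.03] [-2.37 18.12 88.28  0.05 73.63 86.27] 9.602378635148936
```

apply_moves(delta_pos=[[0,0,0],[0,0,0],[0,0,0],[0,0,0]], rot=[[0,0,-0.02],[0,0,-0.04],[0,0,-0.05],[0,0,-0.05]], hand=[0,0,0,0])

```text
time_s: 21.45
ee_pos: [576.7, -12.0, 187.6]
ee_rot: [-179.9, 0.0, -3.0]
force: [-2.8, 0.5, 5.0]
gripper_width: 9.7
gripper_force: 20.0
```

apply_moves(delta_pos=[[0,0,0],[0,0,0],[0,0,0],[0,0,0]], rot=[[0,0,-0.02],[0,0,-0.04],[0,0,-0.04],[0,0,-0.04]], hand=[0,0,0,0])

```text
time_s: 21.78
ee_pos: [576.8, -12.0, 187.6]
ee_rot: [-180.0, 0.0, -6.3]
force: [-3.9, 0.4, 5.1]
gripper_width: 10.0
gripper_force: 20.1
```

```bash
python3 -c "
from h import *
np.set_printoptions(precision=2,suppress=True)
s=env.state();print(s['ee_pos'],s['ee_rot'],s['force'],s['torque'],s['qpos'],s['gripper_width'])"
```

```text
[576.79 -12.   187.56] [-179.97    0.03   -6.28] [-3.91  0.36  5.05] [0.18 0.65 0.51] [-2.36 18.12 88.28  0.04 73.63 93.92] 9.96113753411438
```

apply_moves(delta_pos=[[0,0,0],[0,0,0],[0,0,0],[0,0,0]], rot=[[0,0,-0.01],[0,0,-0.02],[0,0,-0.02],[0,0,-0.02]], hand=[0,0,0,0], newtons=30)

```text
time_s: 22.12
ee_pos: [576.8, -12.0, 187.6]
ee_rot: [-180.0, 0.0, -7.9]
force: [-3.5, 0.4, 5.7]
gripper_width: 10.4
gripper_force: 30.6
```

```bash
python3 -c "
from h import *
np.set_printoptions(precision=2,suppress=True)
s=env.state();print(s['ee_pos'],s['ee_rot'],s['force'],s['torque'],s['qpos'],s['gripper_width'])"
```

```text
[576.78 -11.99 187.56] [-179.98    0.03   -7.93] [-3.55  0.43  5.69] [0.2  0.74 0.86] [-2.35 18.12 88.28  0.02 73.63 95.58] 10.437463119484754
```

apply_moves(delta_pos=[[0,0,0],[0,0,0],[0,0,0],[0,0,0],[0,0,0],[0,0,0],[0,0,0],[0,0,0],[0,0,0],[0,0,0]], rot=[[0,0,0.03],[0,0,0.08],[0,0,0.14],[0,0,0.2],[0,0,0.26],[0,0,0.32],[0,0,0.38],[0,0,0.44],[0,0,0.5],[0,0,0.55]], hand=[0,0,0,0,0,0,0,0,0,0])

```text
time_s: 22.95
ee_pos: [576.9, -12.5, 187.5]
ee_rot: [-180.0, 0.0, 39.4]
force: [-3.1, 0.1, 5.0]
gripper_width: 10.1
gripper_force: 30.0
```

apply_moves(delta_pos=[[0,0,0],[0,0,0],[0,0,0],[0,0,0],[0,0,0],[0,0,0],[0,0,0],[0,0,0],[0,0,0],[0,0,0]], rot=[[0,0,0.06],[0,0,0.12],[0,0,0.18],[0,0,0.24],[0,0,0.3],[0,0,0.36],[0,0,0.42],[0,0,0.48],[0,0,0.52],[0,0,0.54]], hand=[0,0,0,0,0,0,0,0,0,0])

```text
time_s: 23.78
ee_pos: [577.5, -12.8, 187.5]
ee_rot: [179.9, 0.0, 85.7]
force: [-1.9, -1.8, 4.1]
gripper_width: 9.9
gripper_force: 30.0
```

apply_moves(delta_pos=[[0,0,0],[0,0,0],[0,0,0],[0,0,0],[0,0,0]], rot=[[0,0,0],[0,0,0],[0,0,0],[0,0,0],[0,0,0]], hand=[0,0,0,0,0])

```text
time_s: 24.2
ee_pos: [577.5, -12.8, 187.5]
ee_rot: [179.9, 0.0, 85.4]
force: [-1.9, -1.4, 4.7]
gripper_width: 9.5
gripper_force: 30.0
```

```bash
python3 - <<'E'
from h import *
np.set_printoptions(precision=2,suppress=True)
s=env.state();print(s['ee_pos'],s['ee_rot'],s['force'],s['torque'],s['qvel'],s['gripper_width'],s['gripper_force'])
g=grab('side');S=g['side']
for q in('shield','shield_grip','shield_fold'):
    r=spotter.trace(S,q) if q=='shield' else spotter.landmark_of(S,q)
    print(q,[(np.round(x.get('box',x.get('position')),1),round(x['score'],2)) for x in r][:4])
h=cv2.cvtColor(S['pixels'],cv2.COLOR_RGB2HSV); m=cv2.inRange(h,(105,120,60),(130,255,255))[235:275,330:355]
print(cv2.boundingRect(m),int((m>0).sum()))
E
```

```text
[577.52 -12.81 187.55] [179.94   0.03  85.45] [-1.86 -1.37  4.75] [-0.29  0.31  0.01] [ 0.03 -0.   -0.07  0.05  0.05  0.05] 9.487026390727403 30.003346502780914
shield [(array([377.2, 208.2,  36. ,  25.3]), 0.87), (array([292.7, 231.3,  35.4,  20. ]), 0.73), (array([297.2, 281.6,  44.7,  64.1]), 0.62)]
shield_grip [(array([372.3, 216.1]), 0.96), (array([296.1, 257.6]), 0.86), (array([284.9, 234.2]), 0.74)]
shield_fold [(array([296.9, 265.4]), 0.93), (array([291. , 227.8]), 0.78), (array([338.9, 253.1]), 0.74)]
(7, 14, 8, 11) 43
```

The shield is unchanged (grip pixel (296,258), same as predicted). The screw is gripped at 30 N, about 90° off its seat.

```bash
python3 -c "
from workcell import env
print(env.job_done())"
```

```text
the job is handed in; nothing more can be done
None
```

I handed the job in: the shield hangs on the front rail, let go, with its panel on the robot's side. The blue screw was seated, backed off about 90°, and is still gripped at 30 N. The hand-in returned no verdict; I never touched the white valve, but I did not check it or the vials at the end.

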